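Nest the cooling head into the finned dock

ROBOT

A 7-joint arm with a two-finger parallel gripper is mounted at the origin on the work surface. World frame = base frame: x ahead of the robot, y to its left, z up, the work surface at z = 0. Lengths are in m, angles in rad, forces in N, time in s.
With the tool pointing down it reaches from about 0.425 to 1.025 m from the base axis. Payload 3.6 kg.
Tool frame: the origin (TCP) lies midway between the tips of the shut fingers; the grasp point (between the pads) lies r.grasp_offset behind it (r.grasp_offset is the distance from the TCP to the grasp point, in m); z points along the fingers, y is the direction in which the jaws open and shut (so a half turn about z gives the same grasp; the last joint's range is limited). The gripper opens to 85 mm and grips with 20 to 120 N. Pads are 22 mm wide; open, the fingers measure 114 mm over their backs; the gripper's body (76 mm by 85 mm) begins 54 mm behind the grasp point. The pads swing forward as they close: fully open they stand 13 mm farther back than shut.
Start: joints at [-1.393, 0.591, 0.048, 1.609, -0.033, 0.943, -0.034], TCP at [0.194, 0.699, 0.231] pointing down, gripper open.
Joint ranges: [-2.69, 2.69], [-0.47, 2.24], [-1.27, 1.36], [0.19, 2.51], [-1.53, 4.68], [0.08, 2.07], [-3.09, 3.09]. Speed limits (rad/s): [2.57, 2.57, 3.14, 3.14, 3.14, 3.14, 3.14].

INTERFACE

Orientations are given as a unit quaternion [x, y, z, w].
In Python, from cell import r, hand, readout, camera, get_calibration gives the robot as it stands. Calls block until the motion is done:
- r.move_ptp(position, orientation): joint-space move of the TCP to a pose.
- r.line_to(position, rot=None, max_speed=0.15, stop_force=None): straight line of the TCP; rot=None keeps the orientation; max_speed is the mean speed in m/s. With stop_force (N) it stops when the force on the tool has changed by that much, and returns True; else False.
- r.set_joints(angles): joint-space move.
- hand.open_gripper() and hand.close(grasp_force=None): open the fingers fully, or close them until they stop; grasp_force is the grip in N (None keeps the last).
- r.hold(seconds).
- r.inverse_kinematics(position, orientation): joint angles nearest the present ones, or None.
- readout.get_state(): the state.
- camera(name): name is "side" or "top" or "wrist"; returns the picture (480x640x3 uint8, blue, green, red); there is no depth.
- get_calibration(name): a dict with "fovy" (degrees; the focal length in pixels is half the picture's height over the tangent of half this angle, whatever the lens; pixels are square), "cx", "cy" (the principal point, pixels), "R" (3x3) and "t" (3): a world point X has camera coordinates R X + t; the wrist camera has in their place "T_tool_cam" (4x4, takes a point from camera to tool coordinates, whose origin is the TCP and whose axes are the flange's). Camera axes: x right, y down, z forward; pixel columns grow to the right and rows downward; lengths in m; the calibration is good to about 2 mm. A picture is of the moment at which its call begins: read the wrist's pose just before it. get_calibration takes no time and is no camera call.
A pose or a line that the arm cannot do raises r.IKError and nothing moves.
- r.finish_job(): hands the job in, once; it reports no verdict.
The state is a dict: "clock": time; "joints": joint angles; "dq": joint speeds; "joint_torque": joint torques, N m; "tcp_pos": TCP position; "tcp_rot": TCP orientation; "ft_force": force on the tool from outside, world axes, zero at the start; "wrist_torque": the same for the moment, N m; "finger_gap": finger opening in m.
Only numpy, scipy, OpenCV 4.12 (cv2) and the standard library are available. Lean on these libraries where they do the work, as an engineer would, in place of code of your own. Each camera call takes 0.05 s, during which the arm holds its last target.

TASK

On this phone-repair bench, take the cooling head with the three widely spaced fins by its black grip and lower it into the aluminium cooling dock, so that its fins slide down between the dock's four fins until they stand on the dock's floor, centred on the dock; let go only when it is down. Leave the other head, the one with many close fins, where it stands.

Things in the scene. Friction and masses are not known exactly. Their poses are not given: they have to be found in the camera images.
- dock: Fixed aluminium dock: plate 116 x 110 x 12 mm (x, y, z) with four upright fins 90 mm long (x), 6 thick (y), centred at y = -48, -16, 16, 48 mm, tops at z = 46 mm. The three slots between, 26 mm wide, are centred at y = -32, 0, 32 mm. Origin: centre of the plate's underside, on the bench; x along the fins, z up. Place and yaw vary.
- wide_head: Loose head to use, 0.25-0.5 kg, standing on three fins 90 mm long (x), 6 thick (y), 40 tall, at y = -32, 0, 32 mm, under a cross plate 44 x 70 x 10 mm (top at z = 50); fins jut out beyond it like comb teeth. Black upright grip 56 (x) x 14 (y) mm, z = 50 to 95. Origin: centre of underside; x along the fins, z up. Either way round fits; home, its origin is 12 mm above the dock's.
- fine_head: Similar loose head that does not fit, to be left alone: same height and grip, cross plate 76 mm wide, but six fins 90 mm long, 6 mm thick, 14 mm apart centre to centre. Origin and axes as for the other head.
Mind the look-alikes: they are no part of the job. What is shaped like the dock but green is not meant.

How it is judged:
By the outcome, as a careful person would: the job done as asked, in the order asked, and still so for the second after the job is handed in, with the robot touching nothing.
It also fails if it takes over 38 s, if anything falls off the work surface, if the arm or the gripper's body presses on something with over 40 N, if the wrist force passes 120 N, or if a joint passes its speed limit or range.

## Working session

There is one attempt and no reset: what is moved stays moved. The work goes in short steps, each a Python script; the robot and the scene stay as the last script left them, time stands still between calls to the robot, and variables do not carry over. Pictures are saved under pics/ and viewed, and the job is handed in when it is done.

```bash
mkdir -p pics; ls
python3 - <<'E'
from cell import r,hand,readout,camera,get_calibration
import cv2
s=readout.get_state();print(s['clock'],s['tcp_pos'],s['tcp_rot'],r.grasp_offset)
for n in("top","side","wrist"):
    cv2.imwrite(f"pics/{n}0.png",camera(n)); print(n,get_calibration(n))
E
```

```text
pics
0.0 [0.19365821 0.69780692 0.2301588 ] [ 1.34935139e-01  9.90853820e-01 -1.09754799e-03 -1.08778702e-04] 0.0187
top {'fovy': 43.286775712272124, 'cx': 323.1493804738113, 'cy': 230.69638008895407, 'R': array([[-9.08423686e-03, -9.99958414e-01,  8.04333740e-04],
       [-9.95344645e-01,  8.96513402e-03, -9.59617888e-02],
       [ 9.59505872e-02, -1.67232890e-03, -9.95384694e-01]]), 't': array([-0.01340507,  0.41440796,  1.21998209])}
side {'fovy': 55.92640473524084, 'cx': 321.91372503435343, 'cy': 238.70568832223847, 'R': array([[ 0.92228377, -0.38640502,  0.00915457],
       [-0.2898912 , -0.70719908, -0.6448508 ],
       [ 0.25564769,  0.5920816 , -0.76425365]]), 't': array([-0.39203569,  0.12383242,  0.84303924])}
wrist {'fovy': 63.38269236504825, 'cx': 316.779472151553, 'cy': 233.94717980038973, 'T_tool_cam': array([[-2.32511776e-04, -9.66317727e-01, -2.57351893e-01,
         6.59471253e-02],
       [ 9.99999971e-01, -2.40512309e-04, -3.90367786e-07,
         2.85215607e-04],
       [-6.15190786e-05, -2.57351886e-01,  9.66317755e-01,
        -1.43608606e-01],
       [ 0.00000000e+00,  0.00000000e+00,  0.00000000e+00,
         1.00000000e+00]])}
```

View pics/top0.png

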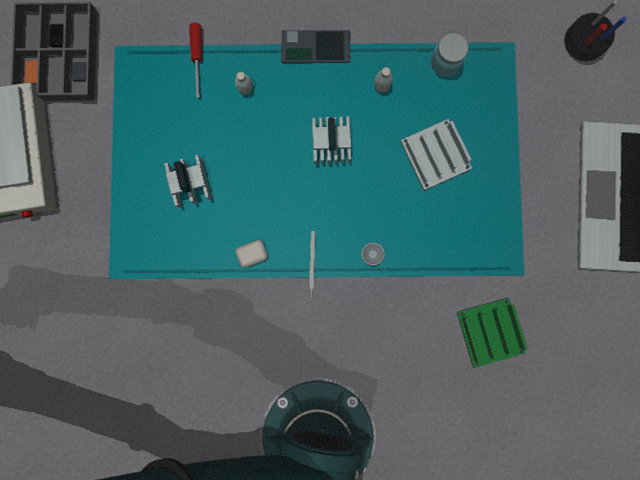

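View pics/side0.png

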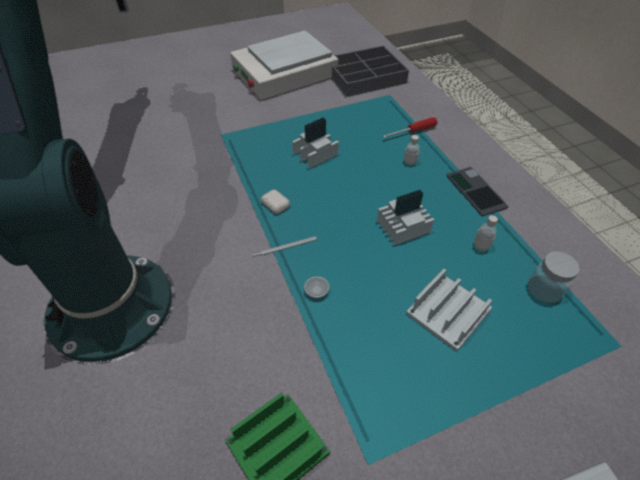

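Candidates for the head: A at top (187,180), three wide fins; B at top (332,140), many fins, the fine head. Candidates for the dock: aluminium at top (436,154); green look-alike at (492,332). I choose A and the aluminium dock, and check them in a close crop.

```bash
python3 - <<'E'
import cv2,numpy as np
im=cv2.imread('pics/top0.png')
a=cv2.resize(im[140:220,150:230],(390,390),interpolation=cv2.INTER_CUBIC)
b=cv2.resize(im[110:200,390:480],(390,390),interpolation=cv2.INTER_CUBIC)
cv2.imwrite('pics/crop1.png',np.hstack([a,b]))
E
cat > h.py <<'E'
import numpy as np,cv2
from scipy.spatial.transform import Rotation as Rn
from cell import r,hand,readout,camera,get_calibration
def cam(name,state=None):
    c=get_calibration(name);f=240/np.tan(np.radians(c['fovy']/2))
    K=np.array([[f,0,c['cx']],[0,f,c['cy']],[0,0,1]])
    if name=='wrist':
        T=np.eye(4);T[:3,:3]=Rn.from_quat(state['tcp_rot']).as_matrix();T[:3,3]=state['tcp_pos']
        T=T@np.array(c['T_tool_cam']);return K,T[:3,:3],T[:3,3]
    R=np.array(c['R']);return K,R.T,-R.T@np.array(c['t'])
def ray(C,uv,z):
    K,R,o=C;uv=np.atleast_2d(uv).astype(float)
    d=(R@np.linalg.inv(K)@np.c_[uv,np.ones(len(uv))].T).T
    return o+d*((z-o[2])/d[:,2])[:,None]
def proj(C,X):
    K,R,o=C;p=(K@R.T@(np.atleast_2d(X)-o).T).T;return p[:,:2]/p[:,2:]
def down(yaw): # tool z down; tool y axis at world angle yaw
    y=np.array([np.cos(yaw),np.sin(yaw),0]);z=np.array([0,0,-1.]);x=np.cross(y,z)
    return Rn.from_matrix(np.c_[x,y,z]).as_quat()
def snap(n,f):
    s=readout.get_state();im=camera(n);cv2.imwrite('pics/'+f,im);return s,im
E
python3 - <<'E'
from h import *
C=cam('top')
im=cv2.imread('pics/top0.png');hsv=cv2.cvtColor(im,cv2.COLOR_BGR2HSV)
# grip top: dark pixels in roi
roi=np.zeros(im.shape[:2],np.uint8);roi[145:215,155:220]=255
m=((hsv[...,2]<45)&(roi>0)).astype(np.uint8)
n,l,st,ce=cv2.connectedComponentsWithStats(m)
for i in range(1,n):
    if st[i,4]>20: print(st[i],ce[i],ray(C,ce[i],.095),ray(C,ce[i],.05),cv2.minAreaRect(np.argwhere(l==i)[:,::-1].astype(np.float32)))
m=((hsv[...,1]<60)&(hsv[...,2]>100)).astype(np.uint8);m[:,:395]=0;m[:,480:]=0;m[:110]=0;m[200:]=0
p=np.argwhere(m)[:,::-1].astype(np.float32);rr=cv2.minAreaRect(p);print(rr,ray(C,rr[0],.012),ray(C,rr[0],.046))
w=ray(C,cv2.boxPoints(rr),.02);print(w)
E
```

```text
[174 162  17  30 245] [182.48163265 176.68979592] [[0.51483941 0.25513732 0.095     ]] [[0.52336246 0.26562774 0.05      ]] ((182.4377899169922, 176.5166015625), (30.8551025390625, 9.855595588684082), 75.0685806274414)
((437.363037109375, 153.19859313964844), (55.44959259033203, 56.277198791503906), 65.55604553222656) [[ 0.57554755 -0.25726411  0.012     ]] [[ 0.56787649 -0.25063495  0.046     ]]
[[ 0.60319418 -0.17932076  0.02      ]
 [ 0.65181421 -0.28737658  0.02      ]
 [ 0.54441704 -0.33176097  0.02      ]
 [ 0.496598   -0.22440812  0.02      ]]
```

View pics/crop1.png

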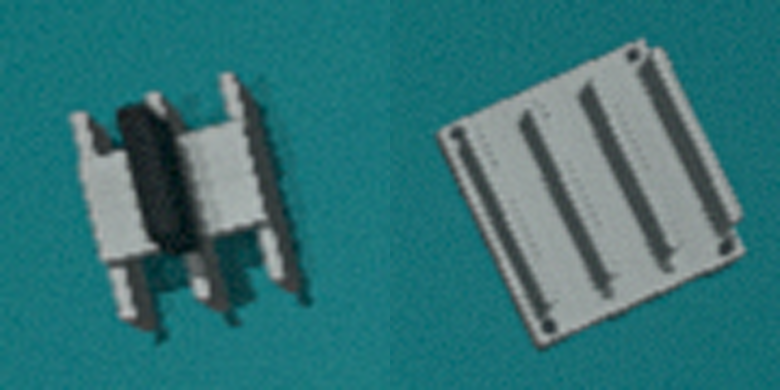

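The crop confirms A: three widely spaced fins under a narrow cross plate with a black grip. The dock on the right is bare aluminium with four fins. Next a wrist view above each.

Run:
```python
from h import *
s=readout.get_state();R=Rn.from_quat(s['tcp_rot']).as_matrix();print('tool y yaw',np.degrees(np.arctan2(R[1,1],R[0,1])))
for y in (104,-76):
    q=r.inverse_kinematics([.515,.257,.24],down(np.radians(y)));print(y,None if q is None else np.round(q,2))
    q=r.inverse_kinematics([.572,-.254,.2],down(np.radians(y+11)));print(y,None if q is None else np.round(q,2))
yaw=104
r.move_ptp([.515,.257,.24],down(np.radians(yaw)))
s,im=snap('wrist','w_head.png');print(s['clock'],s['tcp_pos'])
```

```text
tool y yaw 74.48902441337962
104 [-0.55  0.39  0.01  1.94 -0.01  0.8   1.28]
104 [ 0.12  0.52  0.32  1.88 -0.23  0.78  2.57]
-76 [-1.08  0.49  0.76  1.97 -0.44  0.86 -1.41]
-76 [-0.33  0.79  1.12  1.9  -0.84  1.02  0.02]
2.1167 [0.51467777 0.25842559 0.24003201]
```

View pics/w_head.png

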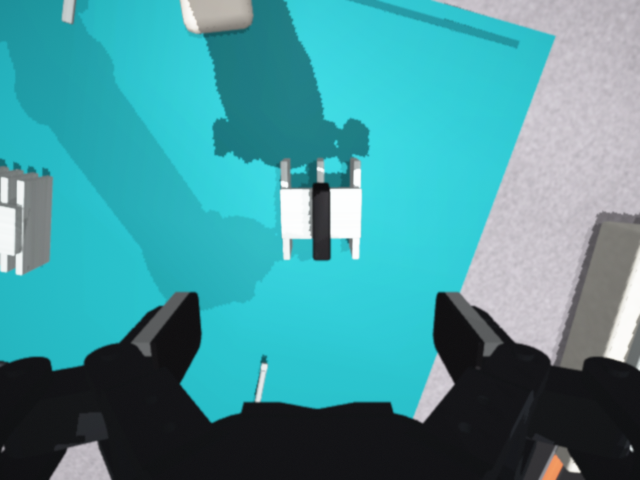

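The wrist view shows the wide head with grip at (321,222) and plate columns 280–362, almost aligned with the tool.

Run:
```python
from h import *
im=cv2.imread('pics/w_head.png')
cv2.imwrite('pics/crop2.png',cv2.resize(im[140:280,250:390],(560,560),interpolation=cv2.INTER_NEAREST))
s=readout.get_state();C=cam('wrist',s)
hsv=cv2.cvtColor(im,cv2.COLOR_BGR2HSV)
w=((hsv[...,1]<60)&(hsv[...,2]>200)).astype(np.uint8)
k=((hsv[...,2]<60)&(np.arange(640)[None]>300)&(np.arange(640)[None]<340)).astype(np.uint8)
k[:140]=0;k[280:]=0
p=np.argwhere(k)[:,::-1].astype(np.float32);print('grip',cv2.minAreaRect(p))
for v in list(range(184,246,6)):
    c=np.where(w[v,270:380])[0]+270; print(v,c.min(),c.max())
for u in (290,300,310,335,345,352):
    c=np.where(w[150:270,u])[0]+150; print('col',u,c.min(),c.max())
```

```text
grip ((321.0, 220.5), (75.0, 16.0), 90.0)
184 281 360
190 280 361
196 280 361
202 281 361
208 281 360
214 281 360
220 281 360
226 281 360
232 282 360
238 282 359
244 283 358
col 290 189 238
col 300 189 238
col 310 232 238
col 335 189 237
col 345 189 237
col 352 189 257
```

View pics/crop2.png

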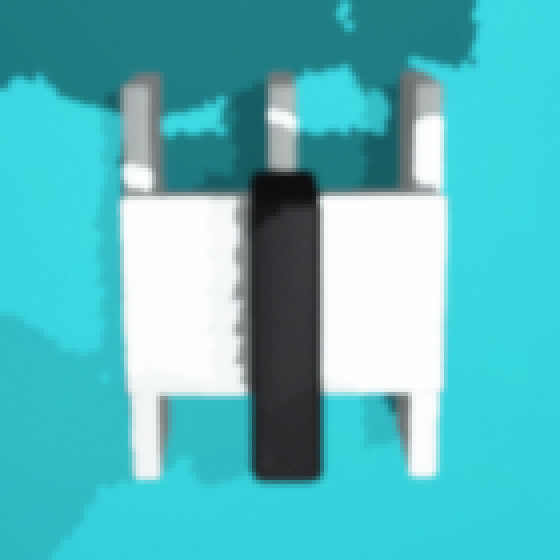

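Run:
```python
from h import *
s=readout.get_state();C=cam('wrist',s)
uv=np.array([[280,188.2],[361.5,188.2],[282,238.5],[360.5,238.3]])
w=ray(C,uv,.05);print(w,w.mean(0))
a=w[1]-w[0]+w[3]-w[2];b=w[0]-w[2]+w[1]-w[3]
for d in(a,b):print(np.linalg.norm(d)/2,np.degrees(np.arctan2(d[1],d[0])))
g=ray(C,[[321,260],[313,260],[329,260]],.095);print(g)
c=w.mean(0);R=Rn.from_quat(s['tcp_rot']).as_matrix();print('head in tool',R.T@(c-s['tcp_pos']))
# top-cam cross-check
C2=cam('top');print(proj(C2,np.r_[c[:2],.095]),proj(C2,w))
# move over dock? view first
```

```text
[[0.50515113 0.22436956 0.05      ]
 [0.48805913 0.29244658 0.05      ]
 [0.54859615 0.23599271 0.05      ]
 [0.5313973  0.30378696 0.05      ]] [0.51830093 0.26414895 0.05      ]
0.07006579791549283 104.16438335100527
0.04488498272200559 -165.17876134749184
[[0.54501598 0.2703848  0.095     ]
 [0.54653861 0.26431354 0.095     ]
 [0.54349326 0.27645641 0.095     ]]
head in tool [-0.00487155  0.00448835  0.19002284]
[[177.86371265 174.97200644]] [[202.85186911 185.43074057]
 [168.91128345 194.12696748]
 [197.31438177 164.24079565]
 [163.62050443 172.92799387]]
```

Plate size came out 70.1 × 44.9 mm (70 × 44 true), which supports the pose. The grip edge agrees within 1 mm. Now the dock.

Run:
```python
from h import *
r.move_ptp([.572,-.254,.24],down(np.radians(114.5)))
s,im=snap('wrist','w_dock.png');print(s['clock'],s['tcp_pos'],s['joints'])
cv2.imwrite('pics/crop3.png',cv2.resize(im[120:300,210:430],(770,630)[:2],interpolation=cv2.INTER_CUBIC)[:600])
```

```text
4.0333 [ 0.57273077 -0.25209054  0.23990939] [ 0.26991266  0.45736344  0.10161627  1.8370418  -0.06107276  0.85033879
  2.40256916]
```

View pics/w_dock.png

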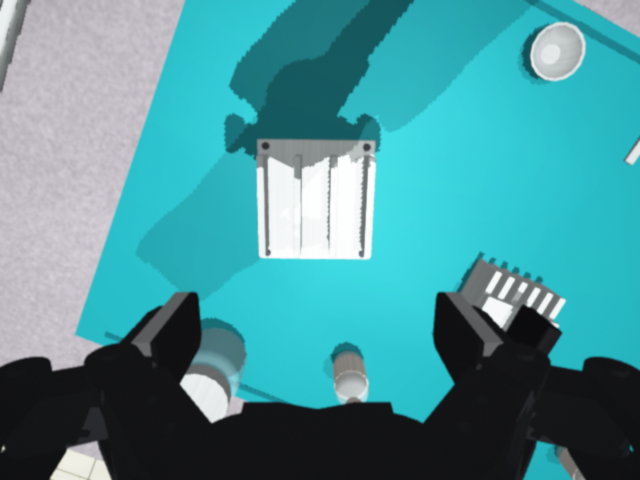

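View pics/crop3.png

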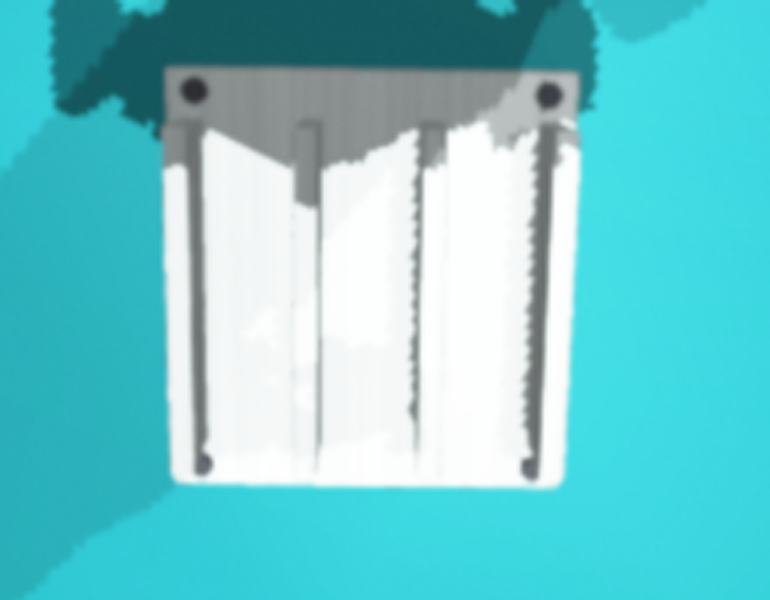

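The dock is centred near (317,200) in the wrist view. Its four fins run almost vertically and all plate corners can be seen.

Run:
```python
from h import *
s=readout.get_state();C=cam('wrist',s)
im=cv2.imread('pics/w_dock.png');g=cv2.cvtColor(im,cv2.COLOR_BGR2GRAY)
hsv=cv2.cvtColor(im,cv2.COLOR_BGR2HSV);m=(hsv[...,1]<80)&(hsv[...,2]>70)
for v in (145,150,190,220,240,252): 
    c=np.where(m[v,240:390])[0]+240;print(v,c.min(),c.max(),g[v,258:274],g[v,358:374])
for u in (270,290,310,330,350,360):
    c=np.where(m[130:280,u])[0]+130;print(u,c.min(),c.max())
```

```text
145 257 375 [134 139 132 103  67  49  47  47  47  47  65 106 132 141 143 143] [186 190 190 188 176 135  89  67  64  65  72  99 145 176 186 186]
150 257 374 [128 138 140 142 140 136 130 125 127 132 135 138 140 142 143 143] [190 190 190 189 184 166 125  95  93 101 116 148 175 186 187 182]
190 257 374 [240 244 245 245 241 215 156 121 116 135 190 233 243 245 246 246] [247 247 243 224 168 124 113 114 147 226 251 254 254 253 253 249]
220 258 372 [227 242 245 245 244 238 196 137 117 119 157 228 243 245 246 247] [247 244 224 165 122 111 113 165 241 253 254 253 253 250 229 192]
240 258 371 [201 235 244 244 244 241 228 174 128 117 144 210 239 245 246 247] [240 205 146 117 111 113 161 238 252 253 253 252 249 228 191 178]
252 259 370 [173 227 242 244 243 242 232 180 122 107 108 107 154 234 251 253] [218 134 102 106 111 134 206 247 253 253 252 249 238 207 181 175]
270 139 257
290 139 258
310 139 258
330 140 258
350 140 258
360 140 258
```

Run:
```python
from h import *
s=readout.get_state();C=cam('wrist',s);R=Rn.from_quat(s['tcp_rot']).as_matrix()
ang=lambda d:np.degrees(np.arctan2(d[1],d[0]))
L=ray(C,[[264.0,190],[264.7,220],[265.3,240]],.046);Rr=ray(C,[[366.3,190],[365.2,220],[364.3,240]],.046)
print('fin dirs',ang(L[0]-L[2]),ang(Rr[0]-Rr[2]),'sep',np.linalg.norm((Rr-L)[:,:2],axis=1))
U=ray(C,[[270,138.7],[360,139.7]],.012);B=ray(C,[[270,258.0],[360,258.6]],.012)
print('edges',ang(U[1]-U[0]),ang(B[1]-B[0]),'len',np.linalg.norm(U-B,axis=1))
th=np.radians(115.2);y=np.array([np.cos(th),np.sin(th)]);
P=ray(C,[[256.7,145],[375.3,145]],.012);print('width',np.linalg.norm(P[1]-P[0]))
for t in (ang(U[1]-U[0]),115):
    y=np.array([np.cos(np.radians(t)),np.sin(np.radians(t))]);x=np.array([-y[1],y[0]])
    yc=((L+Rr)/2)[:,:2]@y; yp=P[:,:2].mean(0)@y; xc=np.r_[U,B][:,:2].mean(0)@x
    c=yc.mean()*y+xc*x;print(t,yc,yp,c)
```

```text
fin dirs -155.87292712579526 -155.74306424207936 sep [0.08923874 0.08945971 0.08934136]
edges 114.03248242841394 114.22007959425972 len [0.11661019 0.11638084]
width 0.11056023251646072
114.03248242841394 [-0.46393865 -0.463855   -0.46381241] -0.4635867962203517 [ 0.57361862 -0.25211455]
115 [-0.47071636 -0.4710858  -0.47135569] -0.46973871628951513 [ 0.57367471 -0.25224015]
```

Run:
```python
from h import *
q=down(np.radians(104.4));p=np.array([.5181,.2638])
r.move_ptp([*p,.15],q)
print(r.line_to([*p,.060],rot=q,max_speed=.08,stop_force=12))
s=readout.get_state();print(s['clock'],s['tcp_pos'],s['ft_force'])
hand.close(grasp_force=60)
s=readout.get_state();print(s['clock'],s['finger_gap'],s['ft_force'],s['wrist_torque'])
r.line_to([*p,.075],max_speed=.06)
s,im=snap('wrist','w_grip.png');print(s['clock'],s['tcp_pos'],s['ft_force'],s['finger_gap'])
snap('side','s_grip.png')
```

```text
False
7.2667 [0.51852981 0.26402956 0.06053202] [ 0.09729833 -0.29294568 -0.0849567 ]
7.9167 0.013354972808999546 [ 0.11976899 -0.80069561 -0.29364451] [-0.04643779 -0.05132419  0.02863816]
8.3167 [0.51831255 0.26402976 0.07552848] [-0.57160169 -0.52329929 -2.32956926] 0.013321064941214732
```

View pics/w_grip.png

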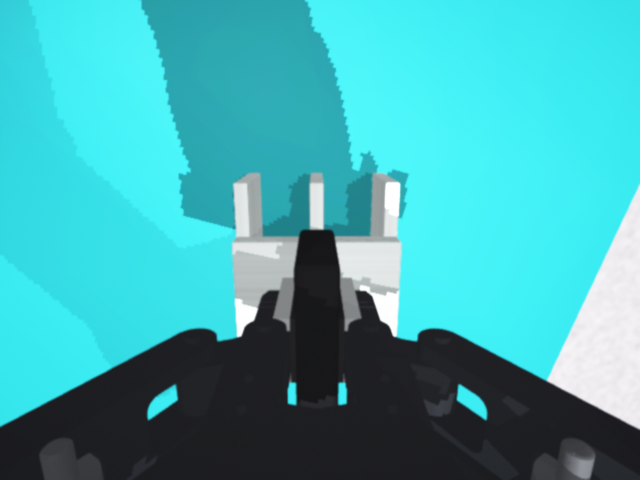

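View pics/s_grip.png

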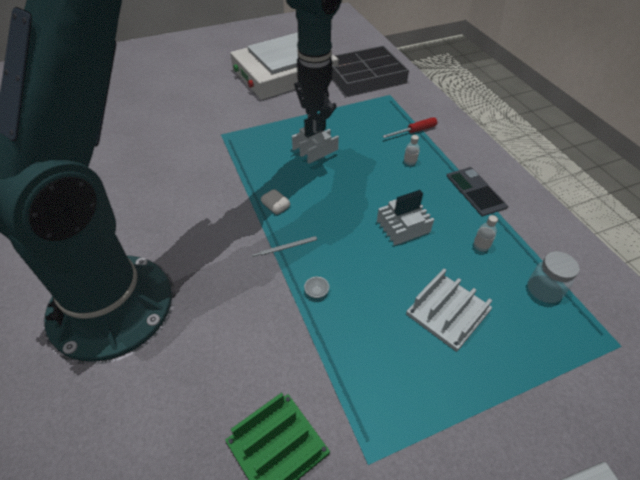

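The head is held (gap 13.3 mm) and hangs level; its near plate edge runs about (233,239)–(400,237). I'll measure the pose in the hand, then lift and carry.

Run:
```python
from h import *
im=cv2.imread('pics/w_grip.png')
cv2.imwrite('pics/crop4.png',cv2.resize(im[160:310,220:420],(800,600),interpolation=cv2.INTER_CUBIC))
```

```text
(no output)
```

View pics/crop4.png

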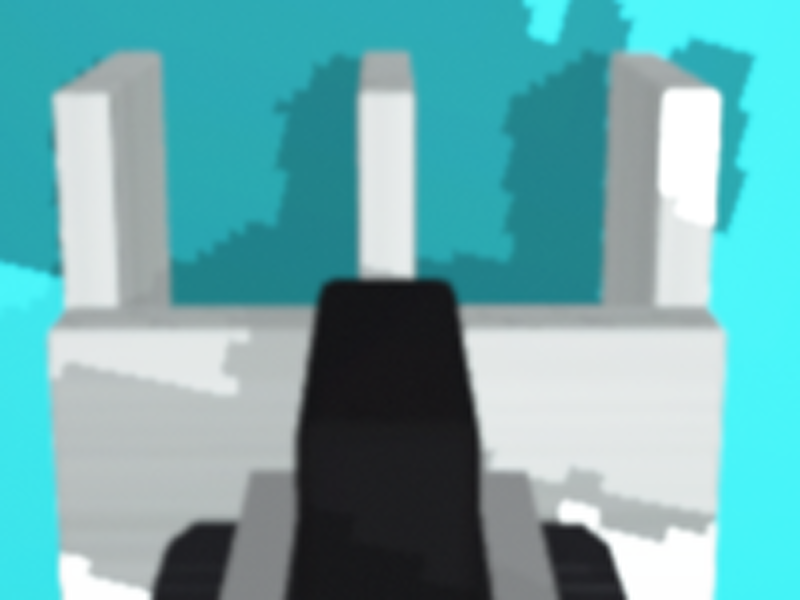

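Run:
```python
from h import *
s=readout.get_state();C=cam('wrist',s);R=Rn.from_quat(s['tcp_rot']).as_matrix()
f=lambda l:np.array(l)/4+[220,160]
w=ray(C,f([[49,329],[726,327]]),.065);t=(w-s['tcp_pos'])@R
print(t*1e3,np.linalg.norm(t[1]-t[0]),'center',t.mean(0)-[.022,0,0])
w=ray(C,f([[55,92],[110,92],[358,90],[414,90],[660,88],[721,88]]),.055);t=(w-s['tcp_pos'])@R
print(t*1e3,t.mean(0)-[.045,0,0]); d=t[5]-t[0];print('yaw',np.degrees(np.arctan2(d[0],d[1])))
```

```text
[[ 21.24732296 -34.08913405  10.02067308]
 [ 21.43181079  35.52013214  10.02146282]] 0.06960951067109576 center [-0.00066043  0.0007155   0.01002107]
[[ 44.30634761 -34.25664239  20.02478443]
 [ 44.30449335 -28.47020548  20.02484701]
 [ 44.50651896  -2.37424447  20.02516678]
 [ 44.5046361    3.51695565  20.02523049]
 [ 44.70664243  29.38999595  20.02554783]
 [ 44.704597    35.8067169   20.02561723]] [-0.00049446  0.0006021   0.0200252 ]
yaw 0.32567327341064584
```

Run:
```python
from h import *
th=np.radians(113.9);q=down(th);R=Rn.from_quat(q).as_matrix()
dock=np.array([.5736,-.2521,0]);p=(dock-R@np.array([-.0006,.0006,0]))[:2];print(p)
s=readout.get_state();r.line_to([*s['tcp_pos'][:2],.21],max_speed=.15)
r.move_ptp([*p,.21],q)
r.line_to([*p,.122],rot=q,max_speed=.12)
r.hold(.3)
s,im=snap('wrist','w_pre.png');print(s['clock'],s['tcp_pos'],s['finger_gap'],s['ft_force'])
Rm=Rn.from_quat(s['tcp_rot']).as_matrix();print('yaw',np.degrees(np.arctan2(Rm[1,1],Rm[0,1])),'tilt',Rm[:,2])
snap('side','s_pre.png')
cv2.imwrite('pics/s_pre_c.png',cv2.resize(cv2.imread('pics/s_pre.png')[160:400,340:600],(650,600)))
```

```text
[ 0.57329453 -0.25289164]
12.5333 [ 0.57365875 -0.25304587  0.12268431] 0.013292316439188295 [-0.85445979  0.13313589 -3.1442635 ]
yaw 113.90098820422321 tilt [ 1.15832438e-03 -4.18304458e-04 -9.99999242e-01]
```

View pics/w_pre.png

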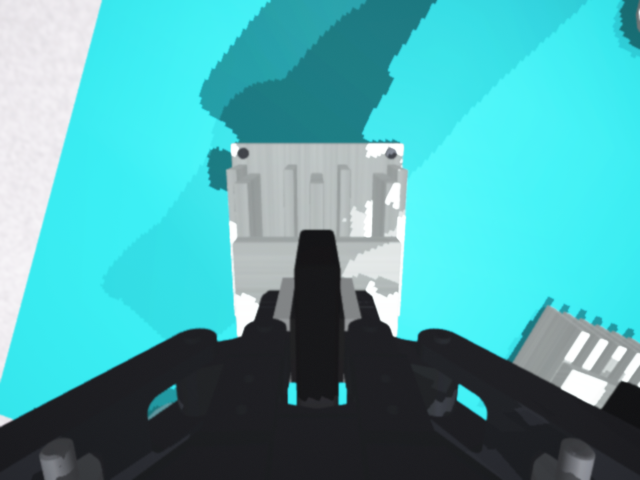

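View pics/s_pre_c.png

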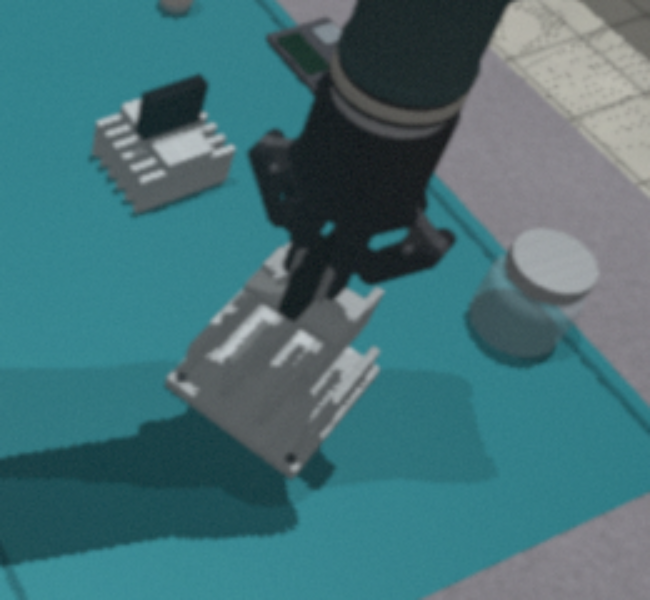

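The head sits over the dock. In the wrist view the middle fin is at (316,178), between the dock's inner fins at 291 and 343. The outer fins lie inside the outer slots. Lowering with force stop.

Run:
```python
from h import *
q=down(np.radians(113.9));p=[.57330,-.25289]
print(r.line_to([*p,.085],rot=q,max_speed=.06,stop_force=8))
s=readout.get_state();print(s['clock'],s['tcp_pos'],s['ft_force'])
print(r.line_to([*p,.0705],rot=q,max_speed=.02,stop_force=5))
s,im=snap('wrist','w_in.png');print(s['clock'],s['tcp_pos'],s['ft_force'],s['finger_gap'])
cv2.imwrite('pics/w_in_c.png',cv2.resize(im[120:320,200:440],(720,600)))
snap('side','s_in.png')
cv2.imwrite('pics/s_in_c.png',cv2.resize(cv2.imread('pics/s_in.png')[160:400,340:600],(650,600)))
```

```text
False
13.4 [ 0.57346643 -0.25300736  0.08495423] [ 0.35453749  0.56800362 -3.11330901]
True
14.0333 [ 0.57316253 -0.25291329  0.071914  ] [ 0.47907712 -0.78373423  5.0275266 ] 0.013116926166147036
```

View pics/w_in_c.png

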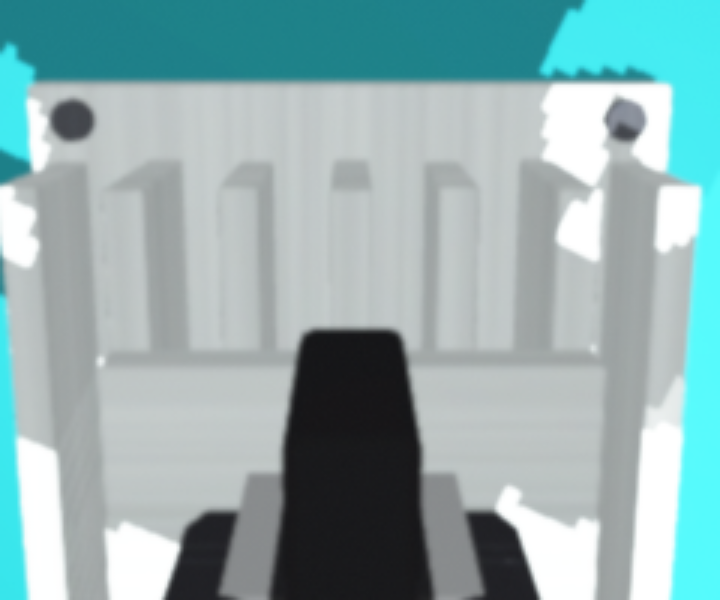

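View pics/s_in_c.png

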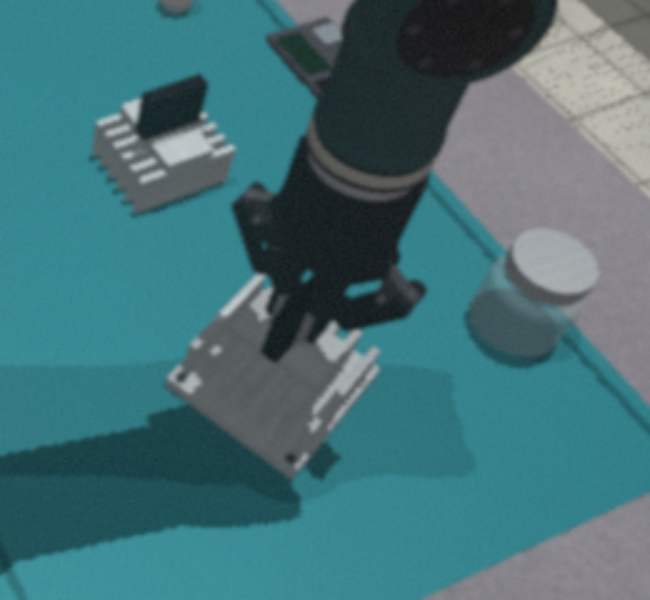

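The head is down: contact came at z 0.0719, where 0.0725 was predicted. The fins are interleaved with their end faces in line (crop row ~160). The middle fin at 352 is about 0.6 mm from mid-slot (348.5). Releasing.

Run:
```python
from h import *
hand.open_gripper()
s=readout.get_state();print(s['clock'],s['finger_gap'],s['ft_force'],s['tcp_pos'])
r.line_to([*s['tcp_pos'][:2],.16],max_speed=.08)
r.line_to([*s['tcp_pos'][:2],.24],max_speed=.15)
s,im=snap('wrist','w_end.png');print(s['clock'],s['tcp_pos'])
cv2.imwrite('pics/w_end_c.png',cv2.resize(im[120:280,220:420],(750,600),interpolation=cv2.INTER_CUBIC))
_,t=snap('top','t_end.png')
```

```text
14.825 0.08545971359989353 [-0.12287643 -0.30444812  0.80093247] [ 0.57195768 -0.25242137  0.07079953]
16.775 [ 0.57131821 -0.25209584  0.23923428]
```

View pics/w_end_c.png

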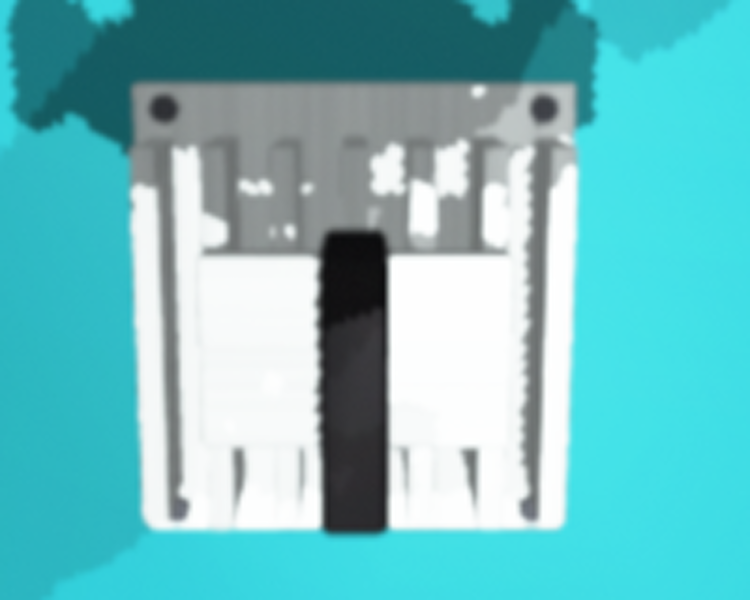

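View pics/t_end.png

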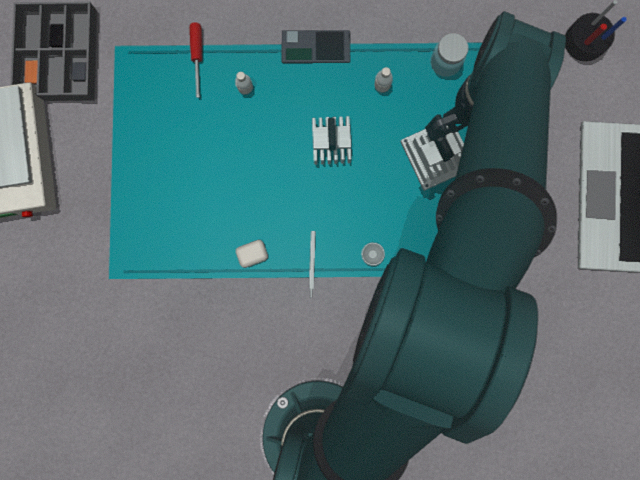

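Run:
```python
from h import *
s=readout.get_state();C=cam('wrist',s)
f=lambda l:np.array(l)/3.75+[220,120]
w=ray(C,f([[200,255],[509,254],[203,446],[506,446]]),.062);h=w.mean(0)
a=w[1]-w[0]+w[3]-w[2]
P=ray(C,f([[132,84],[576,84]]),.012);d=P[1]-P[0];t=np.arctan2(d[1],d[0])
y=np.array([np.cos(t),np.sin(t)]);x=np.array([-y[1],y[0]])
B=ray(C,f([[355,527]]),.012)[0]
D=h[:2]-P.mean(0)[:2]
print('head size',np.linalg.norm(a)/2,'dock w',np.linalg.norm(d),'yaw diff',np.degrees(np.arctan2(a[1],a[0])-t))
print('dx mm',(h[:2]-(P.mean(0)[:2]+B[:2])/2)@x*1e3,'dy mm',D@y*1e3)
r.hold(.2);r.finish_job()
```

```text
head size 0.06858189688855093 dock w 0.10984175167495475 yaw diff 0.041118817502947644
dx mm 0.4618363584335021 dy mm 0.05899034221872158
the job is handed in; nothing more can be done
```

The wide-fin head is seated in the aluminium dock and released, and the job was handed in at about 17 s. I gripped it by its black grip and lowered it between the dock fins. It stopped on the floor at TCP height 71.9 mm, where I had predicted 72.5 mm. Only then did I open the gripper and back off 17 cm straight up.

**Last checks:** the final wrist view puts the head 0.5 mm (along the fins) and 0.1 mm (across) from the dock's centre, with 0.04° of yaw error. That is inside the 2 mm camera calibration.

**Disagreements:** just before release, the close wrist view suggested about 0.6 mm off mid-slot, against 0.1 mm afterwards. The head's plate also measured 68.6 mm in that last view instead of 70 mm. Both are small and I left the head as it was.

**Other objects:** in the last top view the fine-fin head is in its original place. The green dock was never approached, though the arm hides it in that view.

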